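Slide the red-handled file into the free bay of the tool rack

TASK

Put the red-handled file away in the free bay of the low wooden rack, the one with the red disc on the roof above it: slide it in blade first under the roof until just about the whole blade is covered, leave the handle sticking straight out of the front, lying on the cabinet top, and let go. Leave the scribe and the tweezers in the other two bays where they are.

Things in the scene. Friction and masses are not known exactly. Their poses are not given: they have to be found in the camera images.
- red_file: Half-round file, the only tool with a red handle, lying on the cabinet top; 200 long, 18 wide, 18 high, 70 g. Origin: middle of its length, on its underside; own +y runs towards the blade tip. Steel blade (10 wide, 10 high) from y = -20 to +100, handle (14 to 18 wide, 17 to 18 high) from y = -96 to -24; can be pinched across the handle from above at y = -45.
- file_tip (a point): Tip of the red-handled file's blade: 100 along its own +y from the file's origin, 5 above its underside; same axes as the file.
- rack: Fixed low wooden tool rack, 120 deep, 194 wide, 46 high. Origin: centre of its underside; own x points in, away from the robot. Three bays side by side, open at front and back, centres at y = -60, 0, +60; each is 52 wide between 8 thick partitions, with the cabinet top as floor and a 6 thick roof, underside 40 up. A red disc 22 across lies on the roof over the free bay.
- bay_mouth (a point): Centre of the front opening of the free bay (any of the three), in the mouth plane, 20 above the cabinet top; the red disc's centre is 30 behind it and above. Own x points straight into the bay, y to the left along the front, z up.
- scribe: Thin steel scribe, 125 long, 7 thick, lying lengthwise in another bay of the rack, its rear end sticking out of the front by up to about 40. Origin: middle of its length, on its underside; its own +y runs along it into the bay.
- tweezers: Steel tweezers, 127 long, 11 wide, 8 high, lying lengthwise in the remaining bay, their rear end sticking out of the front by up to about 40. Origin: middle of their length, on the underside; own +y runs along them into the bay.

How it is judged:
At the end, for the whole second after the job is handed in: The red-handled file lies at rest on the cabinet top in the free bay, its blade tip 85 to 135 mm past the mouth plane, within the bay's width, and the file within about 15 degrees of the bay's direction, blade first (x of file_tip in the frame of bay_mouth between 0.085 and 0.135 m and y of file_tip in the frame of bay_mouth between -0.026 and 0.026 m and angle between the y axis of red_file and the x axis of bay_mouth, either way round below 0.26 rad and height (world z) of red_file below 0.008 m and linear speed of red_file below 0.02 m/s); the robot touches nothing.
It fails at once if the scribe was moved by more than 20 mm (distance of scribe from where it was at the start of the episode above 0.02 m).
It fails at once if the tweezers were moved by more than 20 mm (distance of tweezers from where it was at the start of the episode above 0.02 m).
It also fails if it takes over 38 s, if anything falls off the work surface, if the arm or the gripper's body presses on something with over 40 N, if the wrist force passes 120 N, or if a joint passes its speed limit or range.

ROBOT

A 7-joint arm with a two-finger parallel gripper is mounted at the origin on a cart in front of the work surface, level with it; the furniture and walls round the work are solid. World frame = base frame: x ahead of the robot, y to its left, z up, the work surface at z = 0. Lengths are in m, angles in rad, forces in N, time in s.
With the tool pointing down it reaches from about 0.4 to 0.875 m from the base axis. Payload 19.3 kg.
Tool frame: the origin (TCP) lies midway between the tips of the shut fingers; the grasp point (between the pads) lies 19 mm behind it; z points along the fingers, y is the line along which they close (so a half turn about z gives the same grasp; the last joint's range is limited). The gripper opens to 85 mm and grips with 20 to 120 N. Pads are 22 mm wide; open, the fingers measure 114 mm over their backs; the gripper's body (76 mm by 85 mm) begins 54 mm behind the grasp point. The pads swing forward as they close: fully open they stand 13 mm farther back than shut.
Start: joints at [1.271, 0.521, -0.036, 1.599, 0.021, 1.021, -0.113], TCP at [0.142, -0.609, 0.231] pointing down, gripper open.
Joint ranges: [-2.91, 2.91], [-0.3, 2.13], [-1.5, 1.42], [0.17, 2.43], [-1.26, 4.41], [0.16, 1.93], [-2.52, 2.52]. Speed limits (rad/s): [1.89, 1.89, 2.39, 2.39, 3.01, 3.01, 3.01].

INTERFACE

Orientations are given as [roll, pitch, yaw] about the fixed x, y, z axes, in that order (R = Rz(yaw) Ry(pitch) Rx(roll)).
In Python, from workcell import readout, eyes, workorder gives the robot as it stands.
- The arm moves only by the tool play_rows, never from a script. Its argument "motion" is text: rows parted by semicolons, each of 5 numbers parted by spaces: the shift along the tool's x, y, z in cm, then the turn about the tool's z in rad, then the closure in counts, from 0 (fully open) to 255 (shut). In form: x y z turn fingers; .... A call has 1 to 8 rows; each row is the pose to reach, as a shift and turn from the pose commanded when the call began, along the tool's axes at that moment; what a row does not reach only later rows make up. A row lasts 1/12 s, in which the tool goes at most 41.7 mm and 7.16 degrees, less where a joint would pass 70% of its speed; a pose out of reach is approached as far as the arm can. A call with a gripper value outside its range is refused whole. The fingers move at their own pace and stop on an object; "grip_force" is the grip in N (left out, the last holds). Time passes only in rows, so rows that repeat a pose let the fingers close. It gives the time, the measured TCP pose, the force, the opening and the grip force at its end, in the units of the state.
- readout.state(): the state, without advancing time (a new reading comes with each control period).
- eyes.capture(name): name is "scene" or "top" or "wrist"; returns (picture, depth): 420x560x3 uint8, red, green, blue; 420x560 float32, m along the optical axis (not along the pixel's ray), 0 where there is no reading.
- eyes.calibration(name): a dict with "camera_matrix" (3x3 intrinsics, pixels), "extrinsics" (4x4, takes a point from world to camera coordinates). Camera axes: x right, y down, z forward; pixel columns grow to the right and rows downward; lengths in m; the calibration is good to about 2 mm. A picture is of the moment at which its call begins: read the wrist's pose just before it. calibration takes no time and is no camera call; for the wrist camera it gives the pose at the moment of the call.
- workorder.close_job(): hands the job in; it is judged then, once.
The state is a dict: "time_s": time; "joint_positions": joint angles; "dq": joint speeds; "joint_torque": joint torques, N m; "ee_pos": TCP position; "eef_rot": TCP orientation; "wrist_force": force on the tool from outside, world axes, zero at the start; "ft_torque": the same for the moment, N m; "width": opening from 0.0 (shut) to 1.0 (fully open); "grasp_force": force on a finger pad.
Only numpy, scipy, OpenCV 4.12 (cv2) and the standard library are available. Lean on these libraries where they do the work, as an engineer would, in place of code of your own. Each camera call takes 0.05 s, during which the arm holds its last target. There are 200 camera calls.

## Working session

There is one attempt and no reset: what is moved stays moved. The work goes in short steps, Python scripts to look and compute and a tool call to move; the robot and the scene stay as the last step left them, time stands still between calls to the robot, and variables do not carry over. Pictures are saved under pics/ and viewed, at most 10 in all, crops included, and the job is handed in when it is done.

Besides the shell and the picture viewer there is one more tool, called after ">>>" in YAML: its name, and indented under it one key for each argument. play_rows: Moves the arm, as the interface text tells. Its arguments: {"type":"object","properties":{"motion":{"type":"string"},"grip_force":{"type":"number"}},"required":["motion"]}

```bash
mkdir -p pics; cat > h.py <<'E'
import numpy as np, cv2
from workcell import readout, eyes, workorder
def cap(n):
    c=eyes.calibration(n); p,d=eyes.capture(n)
    return p,d,np.array(c["camera_matrix"]),np.array(c["extrinsics"])
def ray(K,T,uv,z):
    R=T[:3,:3];t=T[:3,3];o=-R.T@t
    uv=np.atleast_2d(uv).astype(float)
    d=(R.T@np.linalg.inv(K)@np.c_[uv,np.ones(len(uv))].T).T
    return o+d*((z-o[2])/d[:,2])[:,None]
def redmask(p):
    h=cv2.cvtColor(p,cv2.COLOR_RGB2HSV)
    return (((h[...,0]<8)|(h[...,0]>172))&(h[...,1]>140)&(h[...,2]>70)).astype(np.uint8)
E
python3 - <<'E'
from h import *
s=readout.state();print({k:np.round(v,3).tolist() for k,v in s.items()})
im=[]
for n in("scene","top"):
    p,d,K,T=cap(n); np.savez(f"{n}.npz",p=p,d=d,K=K,T=T)
    cv2.imwrite(f"pics/{n}.png",p[...,::-1])
    m=redmask(p); N,l,st,c=cv2.connectedComponentsWithStats(m)
    print(n,np.round(-T[:3,:3].T@T[:3,3],3))
    for i in range(1,N):
        if st[i,4]>30: print(st[i],c[i].round(1),ray(K,T,c[i],0.0).round(3),d[l==i].mean())
E
```

```text
{'time_s': 0.0, 'joint_positions': [1.271, 0.522, -0.036, 1.6, 0.021, 1.021, -0.113], 'dq': [-0.002, -0.0, -0.001, -0.001, -0.003, 0.0, 0.002], 'joint_torque': [0.0, -92.71, 1.98, -36.993, 0.018, 0.008, 0.0], 'ee_pos': [0.142, -0.608, 0.231], 'eef_rot': [-3.141, 0.0, 0.23], 'wrist_force': [0.396, 0.355, -0.336], 'ft_torque': [0.056, -0.024, -0.018], 'grasp_force': 0.0, 'width': 1.001}
scene [ 0.14  -0.435  0.583]
[252 148  24  20 183] [264.1 158. ] [[0.691 0.297 0.   ]] 0.9963182
[231 173  16  10 111] [238.5 177.6] [[0.595 0.27  0.   ]] 0.9922794
[333 223  12   9  79] [338.4 227.4] [[0.645 0.001 0.   ]] 0.80094135
[234 276  26  37 348] [245.9 295. ] [[ 0.403 -0.019  0.   ]] 0.72342885
top [0.46  0.058 0.907]
[313 176  12  12 105] [318.3 181.1] [[ 0.613 -0.044  0.   ]] 0.85809004
[300 267  21  36 261] [310.  285.4] [[ 0.402 -0.029  0.   ]] 0.8720894
```

View pics/top.png

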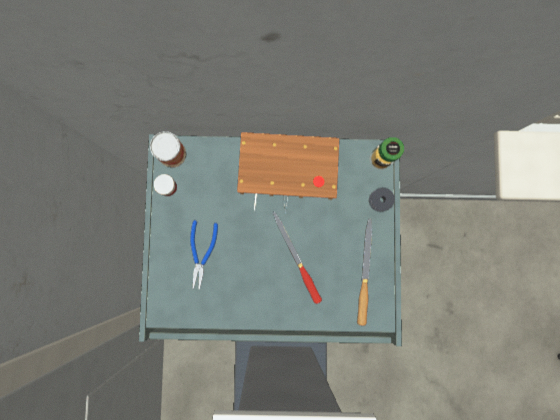

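View pics/scene.png

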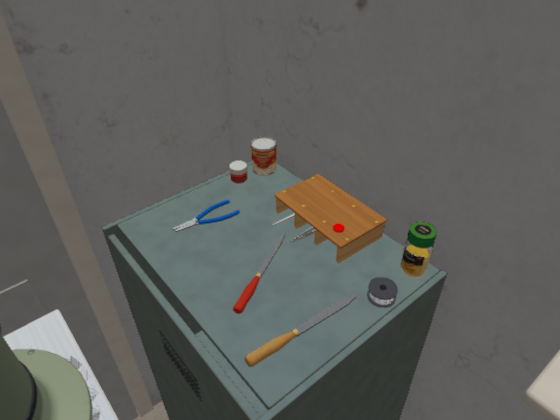

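The top view shows the rack with the red disc at (318,181) over the right bay. The red file runs from its tip at about (276,212) to its butt at about (320,302). The scribe and tweezers stick out at (255,200) and (285,200).

```bash
cat > m.py <<'E'
from h import *
z=np.load("top.npz");p,d,K,T=[z[k] for k in"pdKT"]
m=redmask(p);N,l,st,c=cv2.connectedComponentsWithStats(m)
ids=[i for i in range(1,N) if st[i,4]>30]
disc=ray(K,T,c[ids[0]],.046)[0]
v,u=np.nonzero(l==ids[1]);P=ray(K,T,np.c_[u,v],.012)[:,:2]
vx,vy,x0,y0=cv2.fitLine(P.astype(np.float32),cv2.DIST_L2,0,.01,.01).ravel()
a=np.array([vx,vy])*np.sign(vx); q=(P-[x0,y0])@a
print("disc",disc,"handle c",x0,y0,"ang",np.arctan2(a[1],a[0]),"extent",q.min(),q.max())
butt=np.array([x0,y0])+a*q.min(); 
print("butt",butt,"front",butt+a*(q.max()-q.min()),"grasp",butt+a*.053,"tip pred",butt+a*.198,"tip px",ray(K,T,[276,212],.005))
h=cv2.cvtColor(p,cv2.COLOR_RGB2HSV)
w=((h[...,0]>4)&(h[...,0]<18)&(h[...,1]>110)).astype(np.uint8); w[:120]=0;w[205:]=0;w[:,:225]=0;w[:,350:]=0
w|=(l==ids[0]).astype(np.uint8)
w=cv2.morphologyEx(w,cv2.MORPH_OPEN,np.ones((5,5)))
cs,_=cv2.findContours(w,0,2);k=max(cs,key=cv2.contourArea)
b=cv2.boxPoints(cv2.minAreaRect(k));B=ray(K,T,b,.046)[:,:2];print(b.round(1),B.round(4))
for i in range(4):
    e=B[(i+1)%4]-B[i];print(np.linalg.norm(e).round(4),np.arctan2(e[1],e[0]).round(3))
z=np.load("scene.npz");p,d,K,T=[z[k] for k in"pdKT"]
print("scene: disc",ray(K,T,[338.4,227.4],.046),"handle",ray(K,T,[245.9,295],.012))
E
python3 m.py
```

```text
disc [ 0.60561302 -0.03890794  0.046     ] handle c 0.40236345 -0.027928066 ang 0.48043823 extent -0.03491647465084662 0.03918268009533644
butt [ 0.37139978 -0.04406534] front [ 0.43711036 -0.00981909] grasp [ 0.41839978 -0.01957044] tip pred [0.54698469 0.0474439 ] tip px [[0.54734579 0.04162796 0.005     ]]
[[237.2 191.5]
 [240.7 132.2]
 [339.5 138.2]
 [335.9 197.5]] [[ 0.5819  0.1185]
 [ 0.6999  0.1147]
 [ 0.692  -0.08  ]
 [ 0.5741 -0.0734]]
0.1181 -0.033
0.1949 -1.612
0.1181 3.085
0.1921 1.53
scene: disc [[ 0.60529904 -0.03377034  0.046     ]] handle [[ 0.39770537 -0.02767087  0.012     ]]
```

```bash
cat > to.py <<'E'
from h import *; import sys
from scipy.spatial.transform import Rotation as Ro
s=readout.state();a=[float(x) for x in sys.argv[1:]]
R=Ro.from_euler("xyz",s["eef_rot"]).as_matrix()
print(np.round(s["time_s"],2),np.round(s["ee_pos"],4),np.round(s["eef_rot"],3),np.round(s["joint_positions"],2))
for i in range(0,len(a),4):
    print("cm",(R.T@(np.array(a[i:i+3])-s["ee_pos"])*100).round(2),"turn",round(s["eef_rot"][2]-a[i+3],3))
E
python3 to.py .42 -.3 .2 .3 .418 -.021 .15 .46
```

```text
0.1 [ 0.1423 -0.6083  0.2308] [-3.141  0.     0.23 ] [ 1.27  0.52 -0.04  1.6   0.02  1.02 -0.11]
cm [ 34.06 -23.69   3.1 ] turn -0.07
cm [ 40.22 -50.9    8.13] turn -0.23
```

>>> play_rows:
  motion: "34 -23.7 1 -0.05 60;34 -23.7 1 -0.05 60;34 -23.7 1 -0.05 60;34 -23.7 1 -0.05 60;34 -23.7 1 -0.05 60;34 -23.7 1 -0.05 60;34 -23.7 1 -0.05 60;34 -23.7 1 -0.05 60"
  grip_force: 50

```text
time_s: 0.77
ee_pos: [0.366, -0.359, 0.2232]
eef_rot: [-3.142, 0.0, 0.28]
wrist_force: [1.0, -0.9, -0.3]
width: 0.762
grasp_force: 0.0
```

```bash
python3 to.py .418 -.021 .15 .46
```

```text
0.77 [ 0.366  -0.359   0.2232] [-3.142  0.     0.28 ] [ 0.77  0.36 -0.14  1.9   0.06  0.89 -0.69]
cm [ 14.33 -31.05   7.32] turn -0.18
```

>>> play_rows:
  motion: "12.5 -28 7 -0.18 60;12.5 -28 7 -0.18 60;12.5 -28 7 -0.18 60;12.5 -28 7 -0.18 60;12.5 -28 7 -0.18 60;12.5 -28 7 -0.18 60;12.5 -28 7 -0.18 60;12.5 -28 7 -0.18 60"

```text
time_s: 1.43
ee_pos: [0.4078, -0.0532, 0.1526]
eef_rot: [-3.14, -0.0, 0.463]
wrist_force: [0.1, 0.2, -1.1]
width: 0.763
grasp_force: 0.0
```

>>> play_rows:
  motion: "0 0 0 0 100;0 0 0 0 100;0 0 0 0 100;0 0 0 0 100"

```text
time_s: 1.77
ee_pos: [0.4079, -0.0582, 0.1534]
eef_rot: [3.141, 0.0, 0.458]
wrist_force: [0.3, 0.2, -0.4]
width: 0.611
grasp_force: 0.0
```

```bash
cat > w.py <<'E'
from h import *; import sys
p,d,K,T=cap("wrist");cv2.imwrite("pics/"+sys.argv[1]+".png",p[...,::-1])
z=float(sys.argv[2])
m=redmask(p);N,l,st,c=cv2.connectedComponentsWithStats(m)
for i in range(1,N):
    if st[i,4]<150: continue
    v,u=np.nonzero(l==i);P=ray(K,T,np.c_[u,v],z)[:,:2]
    vx,vy,x0,y0=cv2.fitLine(P.astype(np.float32),cv2.DIST_L2,0,.01,.01).ravel()
    a=np.array([vx,vy])*np.sign(vx);q=(P-[x0,y0])@a
    A=np.array([x0,y0]);print(st[i],"c",A.round(4),"ang",np.arctan2(a[1],a[0]).round(3),"ends",(A+a*q.min()).round(4),(A+a*q.max()).round(4),"disc@.046",ray(K,T,c[i],.046).round(4))
E
python3 w.py w1 .012; python3 to.py .418 -.021 .06 .46
```

```text
[ 233  125   24  101 1915] c [ 0.4029 -0.0273] ang 0.476 ends [ 0.369  -0.0448] [ 0.4384 -0.009 ] disc@.046 [[ 0.411  -0.0274  0.046 ]]
1.82 [ 0.4079 -0.0582  0.1534] [ 3.141 -0.     0.458] [ 0.24  0.32 -0.3   2.2   0.16  0.64 -1.28]
cm [ 2.55 -2.89  9.34] turn -0.002
```

View pics/w1.png

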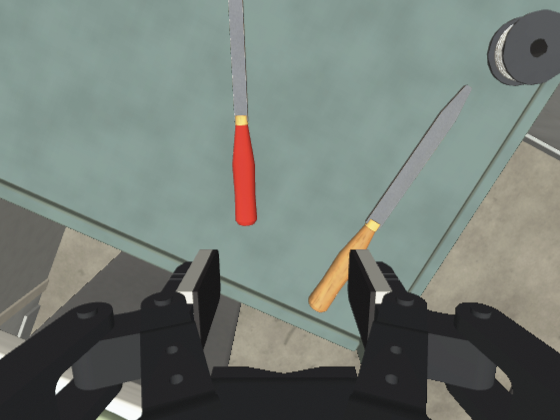

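Wrist view: the red handle runs from (247,225) to (240,118), aligned with the tool's x. The grasp point is (0.417, -0.020).

```bash
python3 to.py .417 -.020 .008 .475
```

```text
1.82 [ 0.4079 -0.0582  0.1534] [ 3.141 -0.     0.458] [ 0.24  0.32 -0.3   2.2   0.16  0.64 -1.28]
cm [ 2.5  -3.03 14.54] turn -0.017
```

>>> play_rows:
  motion: "2.5 -3.0 1 -0.02 100;2.5 -3.0 4 -0.02 100;2.5 -3.0 7 -0.02 100;2.5 -3.0 10 -0.02 100;2.5 -3.0 12 -0.02 100;2.5 -3.0 12 -0.02 100;2.5 -3.0 12 -0.02 100"

```text
time_s: 2.4
ee_pos: [0.4166, -0.0197, 0.0331]
eef_rot: [-3.141, 0.002, 0.479]
wrist_force: [0.1, -0.3, 1.1]
width: 0.607
grasp_force: 0.0
```

```bash
python3 w.py w2 .012; python3 to.py .417 -.020 .006 .475
```

```text
[ 265  197   36  153 4663] c [ 0.4034 -0.0267] ang 0.477 ends [ 0.3679 -0.045 ] [ 0.4385 -0.0086] disc@.046 [[ 0.4189 -0.0188  0.046 ]]
2.45 [ 0.4172 -0.0196  0.034 ] [3.141 0.    0.479] [ 0.05  0.58 -0.19  2.26  0.32  0.33 -1.5 ]
cm [-0.04  0.02  2.8 ] turn 0.004
```

View pics/w2.png

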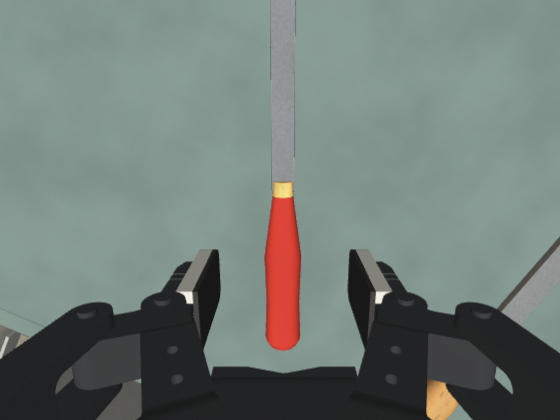

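The handle, from (282,350) to (282,195), is centred between the pads. Next I descend and close.

>>> play_rows:
  motion: "0 0 1.5 0 100;0 0 2.6 0 100;0 0 2.8 0 100;0 0 2.8 0 100;0 0 2.8 0 140;0 0 2.8 0 255;0 0 2.8 0 255;0 0 2.8 0 255"
  grip_force: 50

```text
time_s: 3.12
ee_pos: [0.4175, -0.0193, 0.0061]
eef_rot: [3.141, -0.001, 0.48]
wrist_force: [-1.3, -0.2, 18.2]
width: 0.138
grasp_force: 48.8
```

>>> play_rows:
  motion: "0 0 0 0 255;0 0 0 0 255;0 0 0 0 255;0 0 0 0 255;0 0 -0.5 0 255;0 0 -1 0 255;0 0 -1.2 0 255;0 0 -1.2 0 255"

```text
time_s: 3.78
ee_pos: [0.4174, -0.0192, 0.0179]
eef_rot: [3.141, -0.001, 0.48]
wrist_force: [0.3, 0.3, -0.2]
width: 0.133
grasp_force: 49.6
```

```bash
python3 w.py w3 .024; python3 to.py .43 -.036 .020 .0 .51 -.036 .02 -.043 .5425 -.036 .02 -.043
```

```text
[ 265  216   39  158 4953] c [ 0.4071 -0.0254] ang 0.48 ends [ 0.3764 -0.0414] [ 0.439  -0.0088] disc@.046 [[ 0.4188 -0.0193  0.046 ]]
3.83 [ 0.4173 -0.0192  0.0176] [ 3.141e+00 -1.000e-03  4.800e-01] [ 0.03  0.62 -0.16  2.26  0.34  0.29 -1.52]
cm [ 0.36  2.08 -0.24] turn 0.48
cm [ 7.45  5.77 -0.23] turn 0.523
cm [10.34  7.27 -0.23] turn 0.523
```

View pics/w3.png

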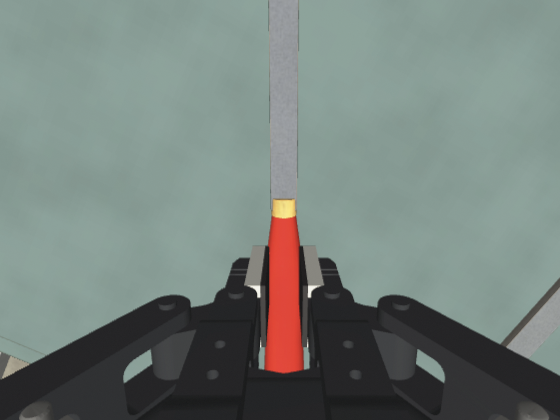

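The file is held firmly, with the handle centred between the pads at (283,300). I'll lift clear, then turn to the bay direction.

>>> play_rows:
  motion: "0 0 -2 0 255;0 0 -4 0.05 255;0 0 -4 0.17 255;-0.5 1 -4 0.29 255;-0.5 1 -4 0.41 255;-0.5 1 -4 0.523 255;-0.5 1 -4 0.523 255;-0.5 1 -4 0.523 255"

```text
time_s: 4.5
ee_pos: [0.4171, -0.0302, 0.0571]
eef_rot: [3.141, 0.0, -0.039]
wrist_force: [-0.2, -0.1, -0.2]
width: 0.135
grasp_force: 49.6
```

```bash
python3 w.py w4 .06; python3 to.py .415 -.0306 .018 -.043
python3 - <<'E'
from h import *
p,d,K,T=cap("top");np.savez("top2.npz",p=p,d=d,K=K,T=T)
cv2.imwrite("pics/t2.png",cv2.resize(p[110:320,200:380],None,fx=2.8,fy=2.8)[...,::-1])
E
```

```text
[ 265  216   39  158 4945] c [ 0.4037 -0.0302] ang -0.04 ends [ 0.3683 -0.0288] [ 0.4405 -0.0316] disc@.046 [[ 0.3965 -0.0299  0.046 ]]
4.55 [ 0.4172 -0.0302  0.0571] [ 3.142  0.    -0.039] [ 0.01  0.52 -0.09  2.25  0.13  0.37 -1.81]
cm [-0.21  0.05  3.91] turn 0.004
```

View pics/w4.png

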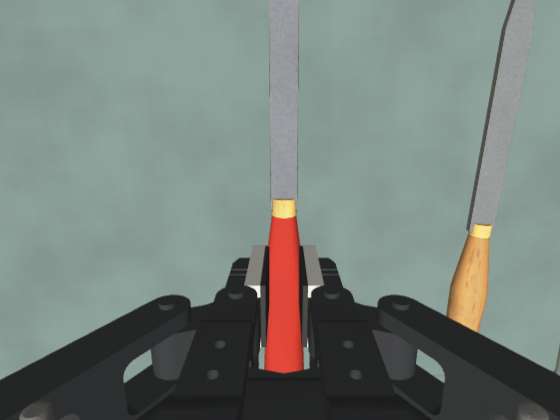

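View pics/t2.png

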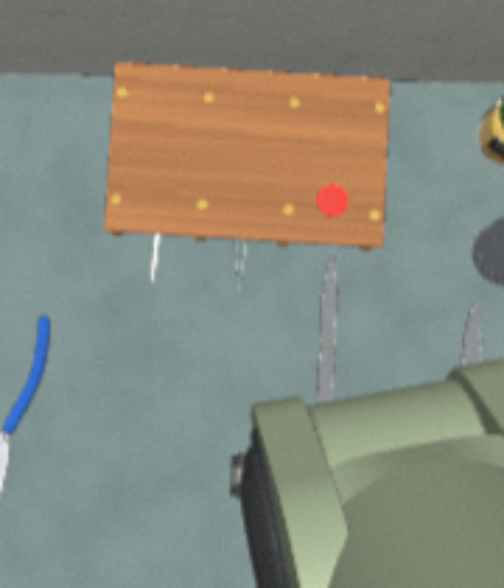

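The top view shows the blade tip at crop (331,260), just short of the mouth and in line with the disc at (332,200). The wrist view shows the grasp unchanged.

```bash
python3 - <<'E'
from h import *
z=np.load("top2.npz");print(ray(z["K"],z["T"],[318.2,202.9],.055))
E
python3 to.py .417 -.0306 .014 -.043 .48 -.0334 .014 -.043 .5425 -.036 .014 -.043
```

```text
[[ 0.56169341 -0.03807296  0.055     ]]
4.6 [ 0.4171 -0.0302  0.0572] [-3.142  0.    -0.039] [ 0.01  0.52 -0.09  2.25  0.13  0.37 -1.81]
cm [-0.01  0.04  4.32] turn 0.004
cm [6.3  0.07 4.31] turn 0.004
cm [12.55  0.09  4.31] turn 0.004
```

>>> play_rows:
  motion: "0 0 2 0 255;0 0 4.0 0 255;0 0 4.3 0 255;0 0 4.3 0 255;1.5 0 4.3 0 255;3 0 4.3 0 255;4 0 4.3 0 255;4 0 4.3 0 255"

```text
time_s: 5.27
ee_pos: [0.4594, -0.0321, 0.0152]
eef_rot: [-3.141, -0.003, -0.043]
wrist_force: [-0.1, 0.6, -0.3]
width: 0.132
grasp_force: 49.6
```

>>> play_rows:
  motion: "2 0 0 0 255;4 0 0 0 255;6 0 0 0 255;7.5 0 0 0 255;8.5 0 0 0 255;8.5 0 0 0 255;8.5 0 0 0 255;8.5 0 0 0 255"

```text
time_s: 5.93
ee_pos: [0.5409, -0.0358, 0.0144]
eef_rot: [3.141, 0.001, -0.043]
wrist_force: [0.1, 0.3, -0.1]
width: 0.136
grasp_force: 49.6
```

```bash
python3 to.py .5425 -.036 .006 -.043
python3 - <<'E'
from h import *
p,d,K,T=cap("scene")
cv2.imwrite("pics/s2.png",cv2.resize(p[140:320,200:440],None,fx=3,fy=3)[...,::-1])
E
```

```text
5.93 [ 0.5409 -0.0358  0.0144] [ 3.141e+00  1.000e-03 -4.300e-02] [ 0.03  0.72 -0.1   1.95  0.14  0.48 -1.78]
cm [0.16 0.02 0.84] turn 0.0
```

View pics/s2.png

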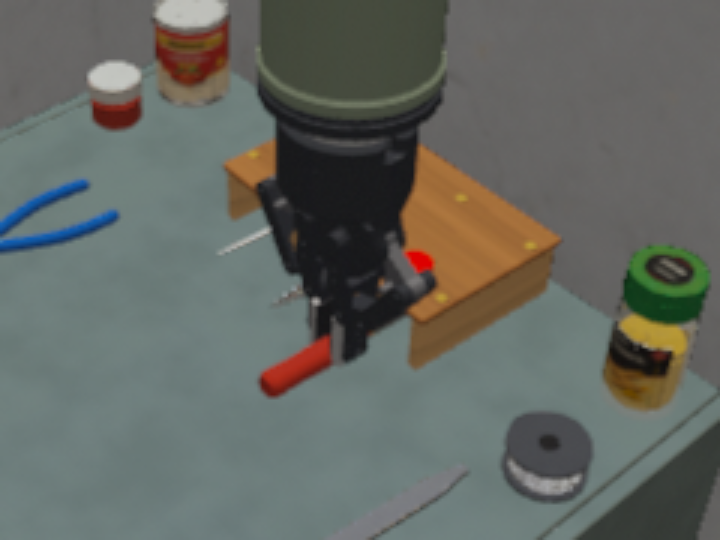

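The blade is inside the disc's bay. The handle sticks out to crop (268,383), and the tweezers' end at (285,297) is clear of the fingers. I'll lower, release with a narrow opening, and rise.

>>> play_rows:
  motion: "0.1 0 0.5 0 255;0.1 0 0.8 0 255;0.1 0 0.8 0 255;0.1 0 0.8 0 255;0.1 0 0.8 0 150;0.1 0 0.8 0 150;0.1 0 0.8 0 150;0.1 0 0.8 0 150"

```text
time_s: 6.65
ee_pos: [0.543, -0.0358, 0.0061]
eef_rot: [3.142, 0.0, -0.043]
wrist_force: [-0.4, -0.5, -0.2]
width: 0.416
grasp_force: 0.0
```

>>> play_rows:
  motion: "0 0 0 0 150;0 0 -1 0 150;0 0 -3 0 150;0 0 -6 0 150;0 0 -9 0 150;-3 0 -12 0 150;-6 0 -15 0 150;-6 0 -15 0 150"

```text
time_s: 7.32
ee_pos: [0.4808, -0.0334, 0.1612]
eef_rot: [3.141, -0.004, -0.044]
wrist_force: [3.0, -0.6, 1.9]
width: 0.414
grasp_force: 0.0
```

>>> play_rows:
  motion: "-8 8 -3 0 150;-8 15 -3 0 150;-8 20 -3 0 150;-8 20 -3 0 150;-8 20 -3 0 150;-8 20 -3 0 150;-8 20 -3 0 150;-8 20 -3 0 150"

```text
time_s: 7.98
ee_pos: [0.3943, -0.2301, 0.1868]
eef_rot: [3.141, -0.001, -0.045]
wrist_force: [-0.4, 0.2, 0.4]
width: 0.412
grasp_force: 0.0
```

```bash
python3 - <<'E'
from h import *
p,d,K,T=cap("top");np.savez("top.npz",p=p,d=d,K=K,T=T)
cv2.imwrite("pics/t3.png",cv2.resize(p[110:320,200:380],None,fx=2.8,fy=2.8)[...,::-1])
E
python3 m.py
```

```text
disc [ 0.60568687 -0.03882852  0.046     ] handle c 0.5266633 -0.03574817 ang -0.04216837 extent -0.034976298220957235 0.04005614096068962
butt [ 0.4917181  -0.03427371] front [ 0.56668384 -0.03743677] grasp [ 0.54467098 -0.03650797] tip pred [ 0.68954208 -0.04262058] tip px [[0.54734579 0.04162796 0.005     ]]
[[237.2 191.6]
 [240.7 132.2]
 [339.5 138.1]
 [335.9 197.5]] [[ 0.5816  0.1185]
 [ 0.6998  0.1147]
 [ 0.6921 -0.0799]
 [ 0.574  -0.0734]]
0.1183 -0.032
0.1948 -1.611
0.1183 3.086
0.192 1.531
scene: disc [[ 0.60529904 -0.03377034  0.046     ]] handle [[ 0.39770537 -0.02767087  0.012     ]]
```

View pics/t3.png

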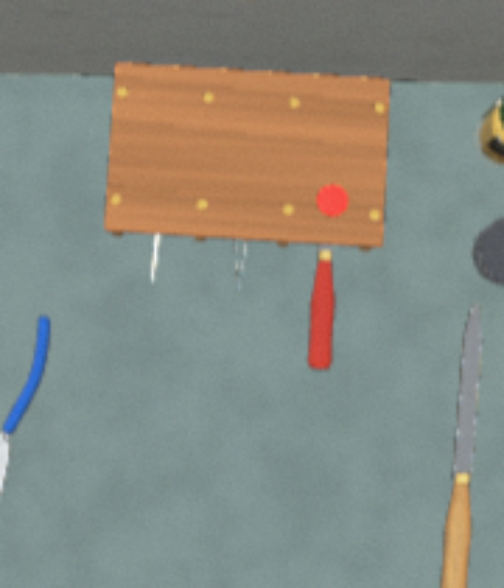

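The handle lies straight out of the free bay at crop (320,310), with the tip about 112 mm past the mouth and an angle error close to zero. The scribe and tweezers look unmoved, so I'm handing the job in.

```bash
python3 -c "
from h import *
print(workorder.close_job())"
```

```text
the job is handed in; nothing more can be done
None
```

The red-handled file lies released in the free bay, tip about 112 mm past the mouth and handle straight out. The scribe and tweezers look unmoved and the job is handed in at about 8 s; it returned no verdict.

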